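# Load the circuit board into the test jig and dial up test 7

### The job

Load the circuit board into the test jig: lay it flat on the grey stage at the open end and slide it along the fixed edge past the red sprung arm until it is home against the end stop, so that the arm springs in and holds it against the fixed edge. Turn the knob of the yellow dial unit until the 7 stands fully visible in the middle of the window. Let go of both, and leave the screwdriver, the tub and the tape roll where they are.

Things in the scene. Friction and masses are not known exactly. Their poses are not given: they have to be found in the camera images.
- dial_unit: Yellow box, 170 x 170 mm, 45 mm high, fixed to the bench; origin under its centre, z up. A black knob stands on the middle of its cover and turns a flat white number drum lying 4 mm under the cover's window. The window lies on the unit's +x side.
- window (a point): Middle of the window, at the cover's top (45 mm up), 54 mm from the knob's axis along the unit's +x: a 34 x 34 mm hole in the cover with a black frame. Through it one sees the drum's black numerals 0 to 9, 26 mm tall, 16 mm wide, tops pointing away from the knob.
- knob (a point): Grip point on the knob's vertical axis, 68 mm above the bench (the TCP no lower, or the fingertips rub on the cover). The knob is a black round cylinder 40 mm across, from 47 to 79 mm above the bench, on a flat black collar 48 mm across; it can be pinched at any yaw, and turns with the drum.
- dial (a joint): Angle of knob and drum (rad): 0 centres the 0 in the window, each further number needs 0.6283 more, so the 7 is centred at 4.398; grows clockwise seen from above. Stops at 0 and 5.655 (the 9). No clicks: 0.04 N m of friction holds it where it is left. It starts between the 2 and the 6, often between numbers.
- jig: Test jig fixed to the bench: grey stage plate, x -70 to 70, y -105 to 115 mm in its frame, top 12 mm above the bench; origin at bench height. Aluminium bars, tops 20 mm above the bench: the fixed edge along y, its face at x = +36 mm, and the end stop, its face at y = -85 mm, x -24 to 36 mm. The +y end is open. A red sprung arm is on the -x side.
- home (a point): On the stage's top, where the board's origin lies when the board is home against both the fixed edge and the end stop: (4, -40, 12) mm in the jig's frame; axes as the jig's.
- entry (a point): On the stage's top at the open end, (4, 65, 12) mm in the jig's frame: with its origin here and its long side along the jig's y, the board touches the fixed edge and is still clear of the arm. From here it slides 105 mm along the jig's -y to home.
- clip_tip (a point): Bulge of the red sprung arm (5 mm thick, 13 to 24 mm above the bench, pivot at x -50, y 45 mm of the jig, reaching to -y). At rest it stands 12 mm inside the board's path; a board sliding to -y pushes it aside (to -x) with about 5 N by its slanted side; at home it presses the board's long side to the fixed edge with 6 N.
- board: Loose circuit board on an aluminium carrier, 64 (x) x 90 (y) x 8 mm, 0.25 kg; origin under its centre, z up. Handle: the black block in its middle, 36 (x) x 30 (y) mm, 8 to 42 mm above the underside; other parts are flat. Goes in either way round. Grip the block along the board's y, TCP 30 mm above the underside: so the fingers clear edge and arm.
- screwdriver: Bystander: red-handled screwdriver 200 mm long lying beyond the work; origin under its middle.
- tub: Bystander: open white plastic tub, 72 mm across, 70 mm high; origin under its centre.
- tape: Bystander: roll of brown tape lying flat, 90 mm across, 25 mm high; origin under its centre.
Mind the look-alikes: they are no part of the job. What is meant by the dial_unit is not turquoise, and is the larger of those in its own colour.

How it is judged:
At the end, for the whole second after the job is handed in: 7 centred in the window (dial at rest within 0.16 rad of 4.398); board at rest, flat on the stage (3 mm, 0.06 rad), components up, touching the fixed edge within 3 mm and the end stop within 4 mm, long side parallel to the edge within 0.06 rad, either way round (value of joint dial between 4.23823 and 4.55823 rad and velocity of joint dial between -0.05 and 0.05 rad/s and x of board in the frame of home between -0.003 and 0.003 m and y of board in the frame of home between -0.004 and 0.004 m and z of board in the frame of home between -0.003 and 0.003 m and angle between the y axis of board and the y axis of jig, either way round below 0.06 rad and angle between board's own z axis and vertical below 0.06 rad and linear speed of board below 0.01 m/s).
It fails at once if the screwdriver is moved by more than 30 mm (distance of screwdriver from where it was at the start of the episode above 0.03 m).
It fails at once if the tub is moved by more than 30 mm (distance of tub from where it was at the start of the episode above 0.03 m).
It fails at once if the tape roll is moved by more than 30 mm (distance of tape from where it was at the start of the episode above 0.03 m).
It also fails if it takes over 64 s, if anything falls off the work surface, if the arm or the gripper's body presses on something with over 40 N, if the wrist force passes 120 N, or if a joint passes its speed limit or range.

### The arm

A 6-joint arm with a two-finger parallel gripper is mounted at the origin on the work surface. World frame = base frame: x ahead of the robot, y to its left, z up, the work surface at z = 0. Lengths are in m, angles in rad, forces in N, time in s.
With the tool pointing down it reaches from about 0.325 to 0.85 m from the base axis. Payload 15.5 kg.
Tool frame: the origin (TCP) lies between the finger pads, 19 mm behind the fingertips; this is the grasp point; z points along the fingers, y is the line along which they close (so a half turn about z gives the same grasp; the last joint's range is limited). The gripper opens to 91 mm and grips with 3 to 60 N. Pads are 32 mm wide; open, the fingers measure 118 mm over their backs; the gripper's body (76 mm by 178 mm) begins 60 mm behind the grasp point.
Start: joints at [-1.312, 0.494, 1.345, -0, 1.302, -0.096], TCP at [0.217, -0.586, 0.233] pointing down, gripper open.
Joint ranges: [-2.91, 2.91], [-0.82, 2.16], [0.22, 2.67], [-1.22, 4.37], [0.12, 2.79], [-3.08, 3.08]. Speed limits (rad/s): [1.89, 1.89, 2.57, 3.01, 3.01, 3.01].

### API

Orientations are given as [roll, pitch, yaw] about the fixed x, y, z axes, in that order (R = Rz(yaw) Ry(pitch) Rx(roll)).
In Python, from station import sensors, cams, ticket gives the robot as it stands. The module is installed in compiled form; this text tells all that it offers.
- The arm moves only by the tool send_rows, never from a script. Its argument "targets" is a list of rows, each a list of 5 numbers: the opening, from 0 (shut) to 1 (fully open), then the shift along the tool's x, y, z in cm, then the turn about the tool's z in rad. In form: [[claw, dx, dy, dz, twist], ...]. A call has 1 to 20 rows; each row is the pose to reach, as a shift and turn from the pose commanded when the call began, along the tool's axes at that moment; what a row does not reach only later rows make up. A row lasts 1/10 s, in which the tool goes at most 50 mm and 8.59 degrees, less where a joint would pass 70% of its speed; a pose out of reach is approached as far as the arm can. A call with a gripper value outside its range is refused whole. The fingers move at their own pace and stop on an object; the grip force is fixed at half the most. Time passes only in rows, so rows that repeat a pose let the fingers close. It gives the time, the measured TCP pose, the force, the opening and the grip force at its end, in the units of the state.
- sensors.get_state(): the state, without advancing time (a new reading comes with each control period).
- cams.get_image(name): name is "scene" or "top" or "wrist"; returns a dict with "image" (400x640x3 uint8, red, green, blue), "z_map" (400x640 float32, m along the optical axis (not along the pixel's ray), 0 where there is no reading), "fx", "fy", "cx", "cy" (pixels), "k1" (the pictures are not rectified: a ray, as slopes to the right and down, at radius r is drawn at 1 + k1 r^2 times it, then the intrinsics apply), "R" (3x3) and "t" (3): a world point X has camera coordinates R X + t. Camera axes: x right, y down, z forward; pixel columns grow to the right and rows downward; lengths in m; the calibration is good to about 2 mm. A picture is of the moment at which its call begins.
- ticket.job_done(): hands the job in; it is judged then, once.
Trained networks look in a picture, given as the dict that the camera call returned (one of the last four; its "shot" number tells which), for a name from the list of things; names that differ only in an ending like _2 or _b are one class to them, and where a whole thing is asked for, a point or a joint stands for the part that bears it (a point fixed in the world has none). Each returns a list of dicts, best first, with "confidence" (0 to 1); they miss things now and then, are a little off and sometimes report something else, mostly with a low value. They report only what shows in the picture. A call takes as long as a camera call. They do not tell look-alikes from the thing itself.
- cams.search_frame(picture, target): "bbox" ([centre column, centre row, width, height] in pixels, round what is visible of it).
- cams.masks_of(picture, target): "pixels" (400x640 bool, what is visible of it) and "bbox" ([centre column, centre row, width, height] in pixels, round what is visible of it).
- cams.tip_of(picture, target): "xy" ([column, row] in pixels: a listed point, or the origin of a listed thing).
The state is a dict: "clock": time; "qpos": joint angles; "joint_vel": joint speeds; "joint_torque": joint torques, N m; "tcp_pos": TCP position; "eef_rot": TCP orientation; "ft_force": force on the tool from outside, world axes, zero at the start; "torque": the same for the moment, N m; "width": opening from 0.0 (shut) to 1.0 (fully open); "finger_force": force on a finger pad.
Only numpy, scipy, OpenCV 4.12 (cv2) and the standard library are available. Lean on these libraries where they do the work, as an engineer would, in place of code of your own. Each camera call takes 0.05 s, during which the arm holds its last target. There are 200 camera calls.

## Working session

There is one attempt and no reset: what is moved stays moved. The work goes in short steps, Python scripts to look and compute and a tool call to move; the robot and the scene stay as the last step left them, time stands still between calls to the robot, and variables do not carry over. Pictures are saved under pics/ and viewed, at most 10 in all, crops included, and the job is handed in when it is done.

Besides the shell and the picture viewer there is one more tool, called after ">>>" in YAML: its name, and indented under it one key for each argument. send_rows: Moves the arm, as the interface text tells. Its arguments: {"type":"object","properties":{"targets":{"type":"array"}},"required":["targets"]}

```bash
mkdir -p pics; cat > h.py <<'E'
import numpy as np, cv2
from station import sensors, cams, ticket
def ray(p,u,v):
    x,y=(u-p['cx'])/p['fx'],(v-p['cy'])/p['fy']
    a,b=x,y
    for _ in range(20):
        k=1+p['k1']*(a*a+b*b); a,b=x/k,y/k
    return np.array([a,b,1.])
def at_z(p,u,v,z):
    R,t=np.array(p['R']),np.array(p['t']); c=-R.T@t; d=R.T@ray(p,u,v)
    return c+d*(z-c[2])/d[2]
def by_depth(p,u,v):
    R,t=np.array(p['R']),np.array(p['t']); return R.T@(ray(p,u,v)*p['z_map'][int(round(v)),int(round(u))]-t)
def proj(p,X):
    c=np.array(p['R'])@np.asarray(X)+p['t']; a,b=c[:2]/c[2]; k=1+p['k1']*(a*a+b*b)
    return np.array([p['fx']*a*k+p['cx'],p['fy']*b*k+p['cy']])
def cloud(p):
    R,t=np.array(p['R']),np.array(p['t']); K=np.array([[p['fx'],0,p['cx']],[0,p['fy'],p['cy']],[0,0,1.]])
    vv,uu=np.mgrid[0:400,0:640]
    x=(uu-p['cx'])/p['fx'];y=(vv-p['cy'])/p['fy'];a,b=x,y
    for _ in range(20):
        k=1+p['k1']*(a*a+b*b);a,b=x/k,y/k
    return (np.dstack([a,b,np.ones_like(a)])*p['z_map'][...,None]-t)@R
def save(n,img): cv2.imwrite(f'pics/{n}.png',cv2.cvtColor(np.ascontiguousarray(img),cv2.COLOR_RGB2BGR))
E
python3 - <<'E'
from h import *
s=sensors.get_state(); print(s['clock'],s['tcp_pos'],s['eef_rot'],s['width'])
a=cams.get_image('top'); b=cams.get_image('scene')
save('top0',a['image']); save('scene0',b['image'])
for p,nm in ((a,'top'),(b,'scene')):
  for n in ['dial_unit','window','knob','jig','home','entry','clip_tip','board']:
    print(nm,n,[(np.round(r['xy'],1),round(r['confidence'],2),np.round(by_depth(p,*r['xy']),3)) for r in cams.tip_of(p,n)[:4]])
E
```

```text
0.0 [ 0.21645547 -0.58594364  0.23212506] [-3.14037679e+00 -7.55333736e-05  3.53838955e-01] 0.9995852473967836
top dial_unit [(array([218.3, 300.3]), 0.76, array([0.249, 0.251, 0.077])), (array([423.2, 200.3]), 0.71, array([ 0.472, -0.22 ,  0.079])), (array([443.1, 295.1]), 0.67, array([ 0.251, -0.269,  0.048]))]
top window [(array([419.8, 177.5]), 0.88, array([ 0.529, -0.223,  0.038])), (array([209.4, 281. ]), 0.66, array([0.288, 0.281, 0.036])), (array([444.8, 279.1]), 0.61, array([ 0.286, -0.279,  0.029]))]
top knob [(array([425.6, 199.4]), 0.87, array([ 0.474, -0.225,  0.082])), (array([215.4, 308.8]), 0.82, array([0.23 , 0.257, 0.079]))]
top jig [(array([207.6, 202.2]), 0.76, array([0.477, 0.292, 0.01 ])), (array([422.1, 201.4]), 0.51, array([ 0.469, -0.217,  0.079]))]
top home [(array([225.1, 196.8]), 0.91, array([0.49 , 0.248, 0.014])), (array([331. , 172.3]), 0.75, array([ 0.543, -0.01 ,  0.045]))]
top entry [(array([185.3, 192.2]), 0.92, array([0.502, 0.347, 0.01 ])), (array([405.3, 107. ]), 0.56, array([ 0.713, -0.202, -0.005]))]
top clip_tip [(array([225.6, 208.4]), 0.61, 
[... 514 characters left out ...]
rray([275.3, 292.7]), 0.61, array([ 0.534, -0.221,  0.04 ]))]
scene knob [(array([250. , 276.1]), 0.74, array([ 0.48 , -0.234,  0.077])), (array([293.6, 134.5]), 0.65, array([0.251, 0.253, 0.078])), (array([166.5, 252.4]), 0.64, array([ 0.258, -0.279,  0.056])), (array([376.4, 159.4]), 0.62, array([0.496, 0.361, 0.009]))]
scene jig [(array([364.9, 173.9]), 0.58, array([0.5  , 0.273, 0.012]))]
scene home [(array([356.8, 177. ]), 0.76, array([0.487, 0.246, 0.014])), (array([250. , 290.1]), 0.26, array([ 0.489, -0.25 ,  0.051]))]
scene entry [(array([374.3, 161.3]), 0.8, array([0.497, 0.343, 0.014]))]
scene clip_tip []
scene board [(array([330.2, 240.1]), 0.64, array([ 0.55 , -0.015,  0.021]))]
```

View pics/top0.png

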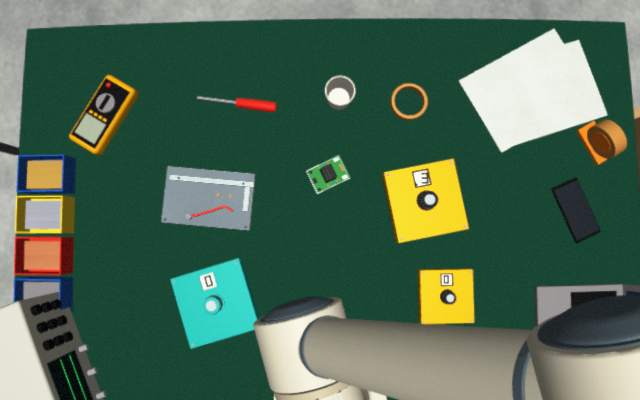

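View pics/scene0.png

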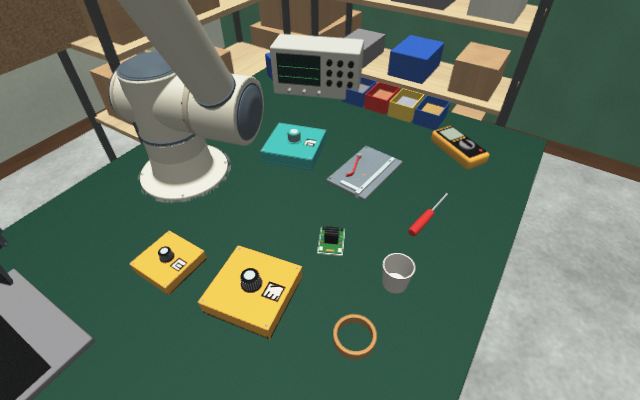

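The dial candidates in the top image are turquoise (213,303), large yellow (427,200) and small yellow (447,297). The large yellow at (427,200) fits: it is not turquoise and is the larger of its colour. The jig is at (208,198), with its open end to the left and the fixed edge on the far side. The board is at (328,174). Next I'll measure these and confirm with an enlarged crop.

```bash
python3 - <<'E'
from h import *
p=cams.get_image('top'); C=cloud(p); im=p['image']
hsv=cv2.cvtColor(im,cv2.COLOR_RGB2HSV)
def rect(m,z):
    m=m.astype(np.uint8); n,l,st,ce=cv2.connectedComponentsWithStats(m); i=1+np.argmax(st[1:,4])
    c=max(cv2.findContours((l==i).astype(np.uint8),0,2)[0],key=cv2.contourArea)[:,0]
    w=np.array([at_z(p,*q,z)[:2] for q in c.astype(float)],np.float32)
    return cv2.minAreaRect(w)
box=lambda c0,c1,r0,r1:np.pad(np.ones((r1-r0,c1-c0),bool),((r0,400-r1),(c0,640-c1)))
yel=(hsv[...,0]>18)&(hsv[...,0]<32)&(hsv[...,1]>150)
print('dial',rect(yel&box(370,485,145,255)&(C[...,2]>.03),.045))
notgreen=~((hsv[...,0]>60)&(hsv[...,0]<90)&(hsv[...,1]>90))
print('jig',rect(notgreen&box(145,270,150,245),.012))
b=box(295,365,145,205)
print('board mask',rect((cams.masks_of(p,'board')[0]['pixels'])&b,.008))
print('block',rect(b&(C[...,2]>.03)&(hsv[...,2]<90),.042), C[b&(C[...,2]>.03)].mean(0))
k=box(400,450,175,225)&(C[...,2]>.068); print('knob',C[k].min(0),C[k].max(0))
bars=box(160,265,160,190)&(hsv[...,1]<40)&(hsv[...,2]>190);print('edge',rect(bars,.02))
A=cv2.resize(im[145:255,375:485],(480,480),interpolation=2);B=cv2.resize(im[160:240,155:265],(0,0),fx=3,fy=3,interpolation=2);D=cv2.resize(im[150:200,300:360],(0,0),fx=4,fy=4,interpolation=2)
o=np.zeros((480,800,3),np.uint8);o[:,:480]=A;o[:240,480:]=B[:,:320];o[240:440,480:720]=D;save('crop1',o)
E
```

```text
dial ((0.47413772344589233, -0.23311841487884521), (0.1714777946472168, 0.17356817424297333), 10.704475402832031)
jig ((0.48829200863838196, 0.2910083830356598), (0.2234928458929062, 0.14298711717128754), 84.18305969238281)
board mask ((0.542847752571106, -0.003016926348209381), (0.06389965116977692, 0.089189313352108), 25.866819381713867)
block ((0.542044997215271, -0.0027050264179706573), (0.0354030542075634, 0.02883761003613472), 25.74456024169922) [0.53151483 0.00056792 0.13208031]
knob [ 0.40620558 -0.25598423  0.06844872] [0.49401005 0.03023353 1.15348186]
edge ((0.5285502672195435, 0.28179624676704407), (0.20868389308452606, 0.0193521399050951), 82.2284927368164)
```

View pics/crop1.png

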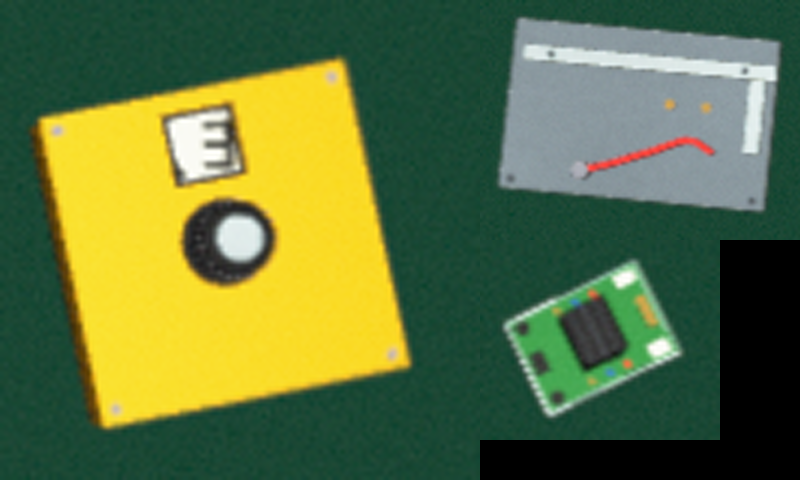

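The crop confirms the large yellow unit. Its window shows a numeral that looks like a 3, sitting a little right of centre, so the dial is at about 2.05. I'll go above it and check with the wrist camera.

>>> send_rows:
  targets:
    - [1,9,-6,0,-0.15]
    - [1,18,-12,1,-0.3]
    - [1,27,-18,2,-0.45]
    - [1,36.4,-24.2,3,-0.6]
    - [1,36.4,-24.2,3,-0.75]
    - [1,36.4,-24.2,3,-0.9]
    - [1,36.4,-24.2,3,-1.05]
    - [1,36.4,-24.2,3,-1.05]
    - [1,36.4,-24.2,3,-1.05]
    - [1,36.4,-24.2,3,-1.05]
    - [1,36.4,-24.2,3,-1.05]
    - [1,36.4,-24.2,3,-1.05]
    - [1,36.4,-24.2,3,-1.05]
    - [1,36.4,-24.2,3,-1.05]

```text
clock: 2.4
tcp_pos: [0.4737, -0.234, 0.2028]
eef_rot: [3.142, 0.0, 1.402]
ft_force: [0.0, 0.3, 0.7]
width: 1.001
finger_force: 0.0
```

```bash
cat > dial.py <<'E'
from h import *
import sys
s=sensors.get_state(); print(s['clock'],s['tcp_pos'],s['eef_rot'],s['qpos'])
p=cams.get_image('wrist'); C=cloud(p)
for n in ['knob','window','dial_unit']: print(n,[(np.round(r['xy'],1),round(r['confidence'],2),np.round(by_depth(p,*r['xy']),3)) for r in cams.tip_of(p,n)[:3]])
# upright view: unit frame seen from above, +x up
kx,ky,yaw=0.474,-0.233,0.185
S=3; N=400; o=np.zeros((480,N,3),np.uint8)
u=np.array([np.cos(yaw),np.sin(yaw)]);w=np.array([-u[1],u[0]])
src=[];dst=[]
def warp(z):
    pts=np.array([[0.0+a,b] for a,b in ((.02,.04),(.02,-.04),(.09,-.04),(.09,.04))])
    uv=np.float32([proj(p,[*(np.array([kx,ky])+a*u+b*w),z]) for a,b in pts])
    H=cv2.getPerspectiveTransform(uv,np.float32([[0,350],[400,350],[400,0],[0,0]]))
    return cv2.warpPerspective(p['image'],H,(400,350))
a=np.hstack([warp(.045),warp(.041)]); cv2.line(a,(200,0),(200,350),(255,0,0),1);cv2.line(a,(600,0),(600,350),(255,0,0),1)
save(sys.argv[1],a)
m=(C[...,2]>.072)&(C[...,2]<.085); print('knob top',C[m].min(0),C[m].max(0),m.sum())
save(sys.argv[1]+'_full',p['image'])
E
python3 dial.py w1
```

```text
2.4 [ 0.47371626 -0.23399548  0.20280486] [3.14150831e+00 9.45271002e-05 1.40233660e+00] [-5.71810481e-01  3.92459343e-01  1.62156058e+00 -5.95999299e-05
  1.12745806e+00 -4.03325197e-01]
knob [(array([327.4, 193.2]), 0.88, array([ 0.479, -0.231,  0.078]))]
window [(array([374.4, 169. ]), 0.81, array([ 0.535, -0.221,  0.038])), (array([183.6, 244.6]), 0.58, array([ 0.439, -0.194,  0.277]))]
dial_unit [(array([171.7, 244.9]), 0.93, array([ 0.436, -0.193,  0.277])), (array([327. , 177.4]), 0.63, array([ 0.481, -0.215,  0.078]))]
knob top [ 0.45713252 -0.25236051  0.07207716] [ 0.49790552 -0.21068664  0.08022711] 1230
```

View pics/w1.png

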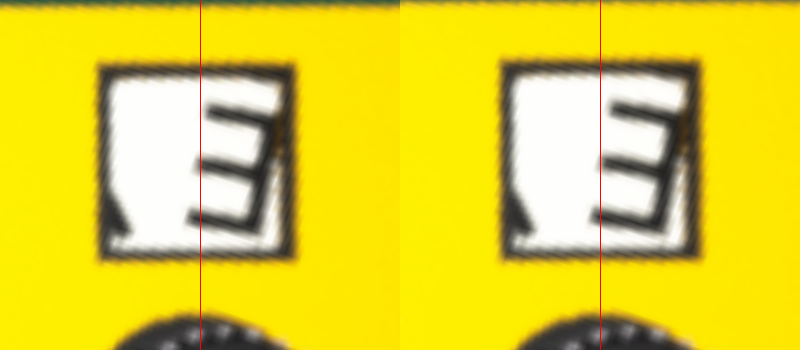

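The window shows a 3, tilted about 0.14–0.23 rad clockwise, with the 4 coming in from the left. The dial is therefore at about 2.02–2.12 and needs about +2.3 clockwise. Next I'll grip the knob.

>>> send_rows:
  targets:
    - [1,0.2,0.2,4,0]
    - [1,0.2,0.2,8,0]
    - [1,0.2,0.2,11,0]
    - [1,0.2,0.2,13.2,0]
    - [1,0.2,0.2,13.2,0]
    - [1,0.2,0.2,13.2,0]
    - [0.3,0.2,0.2,13.2,0]
    - [0.3,0.2,0.2,13.2,0]
    - [0.3,0.2,0.2,13.2,0]
    - [0.3,0.2,0.2,13.2,0]
    - [0.3,0.2,0.2,13.2,0]
    - [0.3,0.2,0.2,13.2,0]
    - [0.3,0.2,0.2,13.2,0]

```text
clock: 3.9
tcp_pos: [0.4762, -0.2314, 0.0707]
eef_rot: [-3.141, -0.0, 1.404]
ft_force: [-0.6, -2.4, 6.4]
width: 0.432
finger_force: 30.0
```

Gripped, with a low side force. Turning +2.3.

>>> send_rows:
  targets:
    - [0.3,0,0,0,0.13]
    - [0.3,0,0,0,0.26]
    - [0.3,0,0,0,0.39]
    - [0.3,0,0,0,0.52]
    - [0.3,0,0,0,0.65]
    - [0.3,0,0,0,0.78]
    - [0.3,0,0,0,0.91]
    - [0.3,0,0,0,1.04]
    - [0.3,0,0,0,1.17]
    - [0.3,0,0,0,1.3]
    - [0.3,0,0,0,1.43]
    - [0.3,0,0,0,1.56]
    - [0.3,0,0,0,1.69]
    - [0.3,0,0,0,1.82]
    - [0.3,0,0,0,1.95]
    - [0.3,0,0,0,2.08]
    - [0.3,0,0,0,2.21]
    - [0.3,0,0,0,2.3]
    - [0.3,0,0,0,2.3]
    - [0.3,0,0,0,2.3]

```text
clock: 5.9
tcp_pos: [0.4763, -0.232, 0.0707]
eef_rot: [3.141, -0.0, -0.896]
ft_force: [-2.6, -5.7, 0.3]
width: 0.432
finger_force: 30.0
```

>>> send_rows:
  targets:
    - [0.3,0,0,0,0]
    - [1,0,0,0,0]
    - [1,0,0,0,0]
    - [1,0,0,0,0]
    - [1,0,0,0,0]
    - [1,0,0,0,0]
    - [1,0,0,-4,0]
    - [1,0,0,-8,0]
    - [1,0,0,-12,0]
    - [1,0,0,-13,0]
    - [1,0,0,-13,0]
    - [1,0,0,-13,0]

```text
clock: 7.1
tcp_pos: [0.476, -0.2312, 0.1997]
eef_rot: [3.141, 0.001, -0.896]
ft_force: [0.1, -0.2, -0.1]
width: 1.0
finger_force: 0.0
```

```bash
sed -i 's/kx,ky,yaw=.*/kx,ky,yaw=0.4762,-0.2314,0.185/' dial.py; python3 dial.py w2
```

```text
7.1 [ 0.47598436 -0.2312312   0.19973652] [ 3.14119394e+00  1.11116299e-03 -8.96164634e-01] [-5.65076809e-01  3.97813415e-01  1.62242111e+00 -1.75941561e-05
  1.12253856e+00  1.90189156e+00]
knob [(array([322.8, 198. ]), 0.78, array([ 0.478, -0.229,  0.077]))]
window [(array([282. , 164.7]), 0.92, array([ 0.531, -0.223,  0.038])), (array([466.5, 250.8]), 0.59, array([ 0.464, -0.282,  0.275]))]
dial_unit [(array([327.3, 182. ]), 0.62, array([ 0.484, -0.245,  0.078]))]
knob top [ 0.45588136 -0.25261299  0.07207238] [ 0.49795869 -0.21064102  0.08081688] 1254
```

View pics/w2.png

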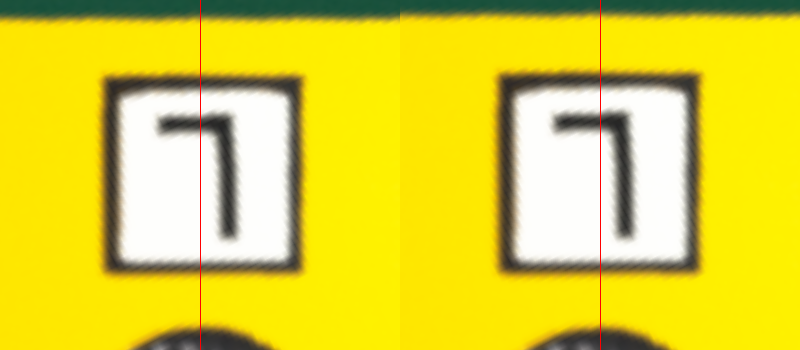

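The 7 is fully visible and centred within about 0.05 rad (tilt −0.06, offset about 1 mm), so the dial is done. Now I'll go above the board.

>>> send_rows:
  targets:
    - [1,-2.8,-4,0,-0.14]
    - [1,-5.6,-8,0,-0.28]
    - [1,-8.4,-12,0,-0.42]
    - [1,-11.2,-16,0,-0.56]
    - [1,-13.7,-19.4,0,-0.7]
    - [1,-13.7,-19.4,0,-0.84]
    - [1,-13.7,-19.4,0,-0.98]
    - [1,-13.7,-19.4,0,-1.12]
    - [1,-13.7,-19.4,0,-1.26]
    - [1,-13.7,-19.4,0,-1.35]
    - [1,-13.7,-19.4,0,-1.35]
    - [1,-13.7,-19.4,0,-1.35]
    - [1,-13.7,-19.4,0,-1.35]

```text
clock: 8.6
tcp_pos: [0.5423, -0.0034, 0.2004]
eef_rot: [-3.141, 0.0, 0.451]
ft_force: [1.0, -0.2, 0.0]
width: 0.999
finger_force: 0.0
```

```bash
python3 - <<'E'
from h import *
s=sensors.get_state(); print(s['clock'],s['tcp_pos'],s['eef_rot'],s['qpos'])
p=cams.get_image('wrist'); C=cloud(p)
for n in ['board']:
    r=cams.masks_of(p,n); print([(round(q['confidence'],2),q['bbox']) for q in r])
    m=r[0]['pixels']; print(cams.tip_of(p,n)[:1])
d=np.hypot(C[...,0]-.542,C[...,1]+.003)
for lo,hi in((.003,.015),(.036,.048)):
    k=((C[...,2]>lo)&(C[...,2]<hi)&(d<.07)).astype(np.uint8)
    n,l,st,ce=cv2.connectedComponentsWithStats(k); i=1+np.argmax(st[1:,4])
    print(hi,st[i],cv2.minAreaRect(C[l==i][:,:2].astype(np.float32)),np.median(C[l==i],0))
save('w3',p['image'])
E
```

```text
8.6 [ 0.54229981 -0.00338685  0.20043525] [-3.14133591e+00  4.17219805e-04  4.51400425e-01] [-1.16362982e-01  4.13990041e-01  1.59105988e+00 -8.70024237e-06
  1.13703256e+00  1.00303663e+00]
[(0.75, [324.5, 181.0, 70.7, 48.4])]
[{'xy': [321.3, 180.9], 'confidence': 0.77}]
0.015 [ 287  155   73   51 2704] ((0.5461629033088684, -0.0006051324307918549), (0.06415797024965286, 0.09001214802265167), 25.626150131225586) [0.55099485 0.00469529 0.00764013]
0.048 [310 170  27  32 827] ((0.5462501645088196, -0.00034502893686294556), (0.03602081909775734, 0.02929726056754589), 26.45326042175293) [ 5.47272540e-01 -2.32030752e-04  4.15966629e-02]
```

View pics/w3.png

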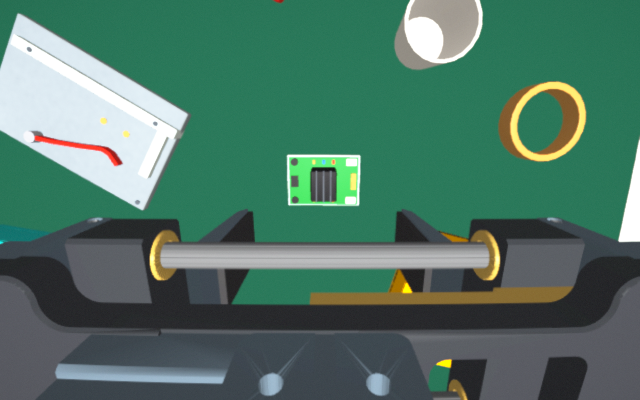

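The board lies square to the gripper at (324,181). Descending to grip.

>>> send_rows:
  targets:
    - [1,0.3,-0.1,4,0]
    - [1,0.3,-0.1,8,0]
    - [1,0.3,-0.1,12,0]
    - [1,0.3,-0.1,15,0]
    - [1,0.3,-0.1,17,0]
    - [1,0.3,-0.1,17,0]
    - [1,0.3,-0.1,17,0]
    - [0.1,0.3,-0.1,17,0]
    - [0.1,0.3,-0.1,17,0]
    - [0.1,0.3,-0.1,17,0]
    - [0.1,0.3,-0.1,17,0]
    - [0.1,0.3,-0.1,17,0]
    - [0.1,0.3,-0.1,17,0]
    - [0.1,0.3,-0.1,17,0]
    - [0.1,0.3,-0.1,17,0]

```text
clock: 10.25
tcp_pos: [0.5446, -0.0011, 0.0307]
eef_rot: [-3.141, 0.0, 0.454]
ft_force: [-1.1, 1.8, 0.5]
width: 0.333
finger_force: 0.8
```

>>> send_rows:
  targets:
    - [0.1,0,0,-3,0]
    - [0.1,0,0,-6,0]
    - [0.1,0,0,-9,0]
    - [0.1,0,0,-10,0]
    - [0.1,0,0,-10,0]
    - [0.1,0,0,-10,0]

```text
clock: 10.85
tcp_pos: [0.5441, -0.0011, 0.1297]
eef_rot: [-3.141, 0.001, 0.454]
ft_force: [-0.3, 0.7, -2.8]
width: 0.325
finger_force: 30.0
```

```bash
cat > meas.py <<'E'
from h import *
s=sensors.get_state(); print(s['clock'],s['tcp_pos'],s['eef_rot'],s['qpos'],s['width'])
for nm in ('top','wrist'):
    p=cams.get_image(nm)
    for n in ['home','entry','clip_tip']: print(nm,n,[(np.round(r['xy'],1),round(r['confidence'],2),np.round(at_z(p,*r['xy'],.012),4)) for r in cams.tip_of(p,n)[:1]])
    C=cloud(p); d=np.hypot(C[...,0]-.488,C[...,1]-.29)
    hsv=cv2.cvtColor(p['image'],cv2.COLOR_RGB2HSV)
    for lab,k in (('stage',(hsv[...,1]<70)&(abs(C[...,2]-.014)<.012)&(d<.15)),('bars',(hsv[...,1]<45)&(abs(C[...,2]-.02)<.006)&(d<.15)&(hsv[...,2]>190))):
        n,l,st,ce=cv2.connectedComponentsWithStats(k.astype(np.uint8)); i=1+np.argmax(st[1:,4])
        P=C[l==i][:,:2].astype(np.float32); print(nm,lab,len(P),cv2.minAreaRect(P))
    if nm=='wrist': save('w4',p['image'])
E
python3 meas.py
```

```text
10.85 [ 0.54410037 -0.00110501  0.12966855] [-3.14092181e+00  1.05136902e-03  4.53775251e-01] [-1.11791356e-01  5.08498848e-01  1.66231646e+00  3.58293776e-06
  9.72024498e-01  1.00522805e+00] 0.32541330399769286
top home [(array([224.6, 199.7]), 0.98, array([0.4826, 0.2492, 0.012 ]))]
top entry [(array([181.8, 193.1]), 0.68, array([0.4999, 0.3555, 0.012 ]))]
top clip_tip [(array([227. , 205.9]), 0.59, array([0.4674, 0.2432, 0.012 ]))]
top stage 4884 ((0.48871445655822754, 0.2928265333175659), (0.2250957190990448, 0.14096349477767944), 84.38638305664062)
top bars 486 ((0.5038812756538391, 0.28630393743515015), (0.20586712658405304, 0.07023770362138748), 82.05329895019531)
wrist home [(array([ 67.3, 138.9]), 0.75, array([0.4889, 0.2486, 0.012 ]))]
wrist entry []
wrist clip_tip [(array([ 57.6, 158.6]), 0.74, array([0.4656, 0.2531, 0.012 ]))]
wrist stage 19352 ((0.4884093999862671, 0.2687782049179077), (0.17094582319259644, 0.14077110588550568), 84.44781494140625)
wrist bars 2800 ((0.498965859413147, 0.2549724876880646), (0.14338074624538422, 0.07253062725067139), 84.25929260253906)
```

Board lifted. Carrying it above the entry, aligned with the jig (yaw ≈ −0.0975).

>>> send_rows:
  targets:
    - [0.1,1.2,-3.5,0,0.06]
    - [0.1,2.4,-7,0,0.12]
    - [0.1,3.6,-10.5,0,0.18]
    - [0.1,4.8,-14,0,0.24]
    - [0.1,6,-17.5,0,0.3]
    - [0.1,7.2,-21,0,0.36]
    - [0.1,8.4,-25,0,0.42]
    - [0.1,9.6,-29,0,0.48]
    - [0.1,10.8,-32,0,0.551]
    - [0.1,11.4,-34,0,0.551]
    - [0.1,11.4,-34,0,0.551]
    - [0.1,11.4,-34,0,0.551]
    - [0.1,11.4,-34,0,0.551]

```text
clock: 12.55
tcp_pos: [0.4981, 0.3536, 0.1306]
eef_rot: [3.141, 0.0, -0.098]
ft_force: [-0.5, 0.3, -1.6]
width: 0.328
finger_force: 30.0
```

```bash
cat >> meas.py <<'E'
    if nm=='top': save('t4',cv2.resize(p['image'][140:250,130:290],(800,550),interpolation=2))
    k=((C[...,2]>.08)&(C[...,2]<.118)&(np.hypot(C[...,0]-s['tcp_pos'][0],C[...,1]-s['tcp_pos'][1])<.07)&(hsv[...,0]>45)&(hsv[...,0]<75)); 
    if k.sum()>50: P=C[k]; print('board',k.sum(),cv2.minAreaRect(P[:,:2].astype(np.float32)),np.median(P,0))
E
python3 meas.py
```

```text
12.55 [0.49811942 0.35357049 0.13056319] [ 3.14116609e+00  3.13702505e-04 -9.76140429e-02] [ 5.19646553e-01  5.84731919e-01  1.49344374e+00 -1.90192647e-04
  1.06391972e+00  2.18814923e+00] 0.3277672759886145
top home [(array([223.7, 195.9]), 0.69, array([0.492 , 0.2515, 0.012 ]))]
top entry [(array([185.7, 193. ]), 0.88, array([0.5001, 0.3458, 0.012 ]))]
top clip_tip [(array([225.6, 209.2]), 0.66, array([0.4594, 0.2466, 0.012 ]))]
top stage 3519 ((0.48878687620162964, 0.29215502738952637), (0.22387593984603882, 0.1413041651248932), 84.43362426757812)
top bars 361 ((0.4972580373287201, 0.24741309881210327), (0.13011179864406586, 0.07040509581565857), 83.19631958007812)
wrist home [(array([429.9, 195.3]), 0.59, array([0.4919, 0.2489, 0.012 ]))]
wrist entry []
wrist clip_tip [(array([427.6, 218.9]), 0.48, array([0.4673, 0.2514, 0.012 ]))]
wrist stage 16125 ((0.5051266551017761, 0.29356658458709717), (0.22043980658054352, 0.11276329308748245), 83.67091369628906)
wrist bars 3527 ((0.502490758895874, 0.2877017557621002), (0.2069522887468338, 0.07162556052207947), 84.45153045654297)
board 3302 ((0.5182440876960754, 0.35250356793403625), (0.08798850327730179, 0.02897617779672146), 83.65342712402344) [0.52216949 0.35450735 0.10757454]
```

View pics/w4.png

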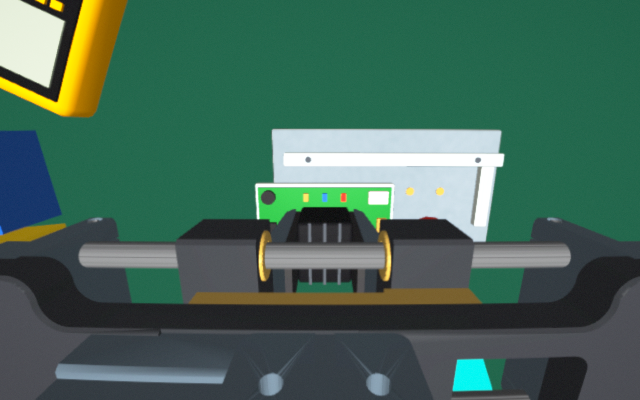

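The wrist view shows the board edge at row ~185, parallel to the fixed bar at rows 153–165, with the end stop at cols 475–492. I'll measure the gaps in this one camera so that its bias cancels.

```bash
python3 - <<'E'
from h import *
p=cams.get_image('wrist'); C=cloud(p); g=p['image'].astype(int).min(2)
s=sensors.get_state(); T=s['tcp_pos']; zb=T[2]-.030+.008
print('zmed board',np.median(C[195:205,300:350,2]))
def cross(a,up): # subpixel where profile crosses mid
    i=np.arange(len(a)-1); t=(a.max()+a.min())/2
    k=[j for j in i if (a[j]<t)!=(a[j+1]<t)]
    return [round(j+(t-a[j])/(a[j+1]-a[j]),1) for j in k]
yaw=-.0985; ux=np.array([np.cos(yaw),np.sin(yaw)]); uy=np.array([-ux[1],ux[0]])
J=lambda w: (1000*np.array([(w[:2]-T[:2])@ux,(w[:2]-T[:2])@uy])).round(1)
for c in (295,340,380,440,465):
    r=cross(g[140:175,c],1); print('bar col',c,[(140+x,*J(at_z(p,c,140+x,.020))) for x in r])
for r0 in (200,210,220):
    x=cross(g[r0,445:500],1); print('stop row',r0,[(445+q,*J(at_z(p,445+q,r0,.020))) for q in x])
hsv=cv2.cvtColor(p['image'],cv2.COLOR_RGB2HSV)
for c in (265,290,320,360,385):
    x=cross(p['image'][172:192,c].astype(int).min(1),1); print('board col',c,[(172+q,*J(at_z(p,c,172+q,zb))) for q in x])
for r0 in (200,208):
    for a,b in((248,264),(386,400)):
        x=cross(p['image'][r0,a:b,].astype(int).min(1),1); print('board row',r0,[(a+q,*J(at_z(p,a+q,r0,zb))) for q in x])
E
```

```text
zmed board 0.10779163647646348
bar col 295 [(np.float64(152.5), np.float64(46.6), np.float64(27.5)), (np.float64(165.6), np.float64(34.4), np.float64(27.8))]
bar col 340 [(np.float64(152.5), np.float64(46.6), np.float64(-14.3)), (np.float64(165.8), np.float64(34.3), np.float64(-14.4))]
bar col 380 [(np.float64(152.5), np.float64(46.7), np.float64(-51.5)), (np.float64(165.9), np.float64(34.3), np.float64(-52.1))]
bar col 440 [(np.float64(152.7), np.float64(46.8), np.float64(-107.7)), (np.float64(166.4), np.float64(34.0), np.float64(-108.9))]
bar col 465 [(np.float64(153.1), np.float64(46.6), np.float64(-131.4)), (np.float64(166.3), np.float64(34.2), np.float64(-132.9))]
stop row 200 [(np.float64(473.9), np.float64(1.3), np.float64(-145.6)), (np.float64(476.4), np.float64(1.3), np.float64(-148.1)), (np.float64(491.4), np.float64(1.3), np.float64(-163.1))]
stop row 210 [(np.float64(472.7), np.float64(-8.9), np.float64(-145.8)), (np.float64(475.0), np.float64(-8.9), np.float64(-148.1)), (np.float64(490.2), np.float64(-8.9), np.float64(-163.4))]
stop row 220 [(np.float64(447.4), np.float6
[... 448 characters left out ...]
p.float64(32.4), np.float64(3.0))]
board col 360 [(np.float64(186.8), np.float64(32.4), np.float64(-22.3))]
board col 385 [(np.float64(186.9), np.float64(32.4), np.float64(-38.1)), (np.float64(190.6), np.float64(30.0), np.float64(-38.3))]
board row 200 [(np.float64(255.2), np.float64(23.7), np.float64(44.5)), (np.float64(258.2), np.float64(23.7), np.float64(42.6))]
board row 200 [(np.float64(388.1), np.float64(23.8), np.float64(-40.6)), (np.float64(390.5), np.float64(23.8), np.float64(-42.1))]
board row 208 [(np.float64(256.0), np.float64(18.4), np.float64(44.3)), (np.float64(258.7), np.float64(18.4), np.float64(42.6))]
board row 208 [(np.float64(389.8), np.float64(18.5), np.float64(-42.0))]
```

>>> send_rows:
  targets:
    - [0.1,-0.4,-0.3,2,0]
    - [0.1,-0.4,-0.3,4,0]
    - [0.1,-0.4,-0.3,6,0]
    - [0.1,-0.4,-0.3,7.5,0]
    - [0.1,-0.4,-0.3,8.3,0]
    - [0.1,-0.4,-0.3,8.6,0]
    - [0.1,-0.4,-0.3,8.75,0]
    - [0.1,-0.4,-0.3,8.75,0]
    - [0.1,-0.4,-0.3,8.75,0]

```text
clock: 13.9
tcp_pos: [0.4947, 0.358, 0.0439]
eef_rot: [-3.141, -0.001, -0.097]
ft_force: [-0.6, 0.1, -2.4]
width: 0.329
finger_force: 30.0
```

>>> send_rows:
  targets:
    - [0.1,0,0,0.05,0]
    - [0.1,0,0,0.1,0]
    - [0.1,0,0,0.1,0]
    - [0.1,0.1,0,0.1,0]
    - [0.1,0.2,0,0.1,0]
    - [0.1,0.25,0,0.1,0]
    - [0.1,0.25,0,0.1,0]
    - [0.1,0.25,0,0.1,0]

```text
clock: 14.7
tcp_pos: [0.4963, 0.3577, 0.0427]
eef_rot: [-3.142, 0.001, -0.097]
ft_force: [-6.9, 0.6, 9.6]
width: 0.328
finger_force: 30.0
```

Contact with the edge (−7 N) and with the stage. I'll ease off slightly and slide.

>>> send_rows:
  targets:
    - [0.1,-0.03,0,-0.06,0]
    - [0.1,-0.03,0.5,-0.06,0]
    - [0.1,-0.03,1,-0.06,0]
    - [0.1,-0.03,1.5,-0.06,0]
    - [0.1,-0.03,2,-0.06,0]
    - [0.1,-0.03,2.5,-0.06,0]
    - [0.1,-0.03,3,-0.06,0]
    - [0.1,-0.03,3.5,-0.06,0]
    - [0.1,-0.03,4,-0.06,0]
    - [0.1,-0.03,4,-0.06,0]

```text
clock: 15.7
tcp_pos: [0.4941, 0.3174, 0.0433]
eef_rot: [-3.141, -0.003, -0.097]
ft_force: [7.0, -2.7, -2.0]
width: 0.328
finger_force: 30.0
```

>>> send_rows:
  targets:
    - [0.1,0,0.5,0,0]
    - [0.1,0,1,0,0]
    - [0.1,0,1.5,0,0]
    - [0.1,0,2,0,0]
    - [0.1,0,2.5,0,0]
    - [0.1,0,3,0,0]
    - [0.1,0,3.5,0,0]
    - [0.1,0,4,0,0]
    - [0.1,0,4.5,0,0]
    - [0.1,0,5,0,0]
    - [0.1,0,5.5,0,0]
    - [0.1,0,5.5,0,0]

```text
clock: 16.9
tcp_pos: [0.4886, 0.2625, 0.0432]
eef_rot: [-3.141, -0.002, -0.097]
ft_force: [6.2, -4.6, -1.3]
width: 0.323
finger_force: 30.0
```

>>> send_rows:
  targets:
    - [0.1,0,0.3,0.03,0]
    - [0.1,0,0.6,0.03,0]
    - [0.1,0,0.8,0.03,0]
    - [0.1,0,1.0,0.03,0]
    - [0.1,0,1.0,0.03,0]

```text
clock: 17.4
tcp_pos: [0.4878, 0.253, 0.043]
eef_rot: [-3.14, -0.003, -0.097]
ft_force: [5.5, -0.3, -2.5]
width: 0.329
finger_force: 30.0
```

>>> send_rows:
  targets:
    - [0.1,0,0.1,0.03,0]
    - [0.1,0,0.2,0.03,0]
    - [0.1,0,0.2,0.03,0]

```text
clock: 17.7
tcp_pos: [0.4879, 0.2514, 0.0429]
eef_rot: [-3.14, -0.003, -0.097]
ft_force: [4.9, 2.4, -0.2]
width: 0.327
finger_force: 30.0
```

>>> send_rows:
  targets:
    - [0.1,0.05,0.1,0.02,0]
    - [0.1,0.05,0.2,0.02,0]
    - [0.1,0.05,0.2,0.02,0]

```text
clock: 18.0
tcp_pos: [0.4883, 0.2496, 0.0428]
eef_rot: [-3.139, -0.004, -0.098]
ft_force: [5.5, 4.9, 3.7]
width: 0.323
finger_force: 30.0
```

>>> send_rows:
  targets:
    - [0.1,0.05,0.1,0,0]
    - [0.1,0.1,0.2,0,0]
    - [0.1,0.1,0.25,0,0]
    - [0.1,0.1,0.25,0,0]

```text
clock: 18.4
tcp_pos: [0.4884, 0.2493, 0.043]
eef_rot: [-3.136, -0.003, -0.098]
ft_force: [-2.6, 31.0, 4.0]
width: 0.331
finger_force: 30.0
```

```bash
python3 - <<'E'
from h import *
p=cams.get_image('wrist'); save('w5',p['image'])
p=cams.get_image('top'); save('t5',cv2.resize(p['image'][160:240,155:265],(0,0),fx=6,fy=6,interpolation=2))
E
```

```text
(no output)
```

View pics/w5.png

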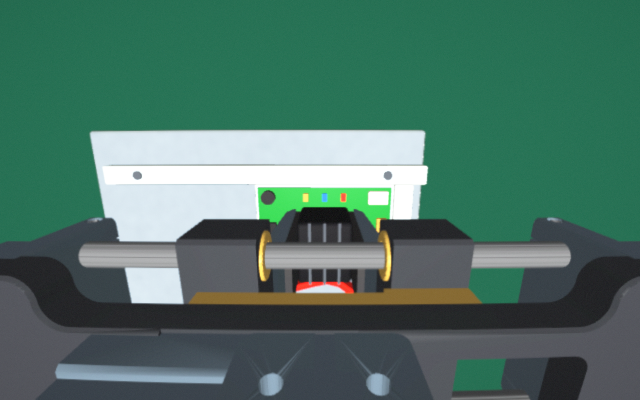

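The board (cols 257–393) is tight against the fixed bar (row 185) and the end stop (col 393), and 31 N shows hard contact. I'll relieve the force, release, and rise.

>>> send_rows:
  targets:
    - [0.1,0,-0.1,0,0]
    - [0.1,0,-0.2,0,0]
    - [0.1,0,-0.2,0,0]

```text
clock: 18.8
tcp_pos: [0.4884, 0.2496, 0.0428]
eef_rot: [-3.139, -0.002, -0.098]
ft_force: [-1.7, 11.7, 5.6]
width: 0.328
finger_force: 30.0
```

>>> send_rows:
  targets:
    - [1,0,0,0,0]
    - [1,0,0,0,0]
    - [1,0,0,0,0]
    - [1,0,0,0,0]
    - [1,0,0,0,0]
    - [1,0,0,0,0]
    - [1,0,0,-3,0]
    - [1,0,0,-7,0]
    - [1,0,0,-11,0]
    - [1,0,0,-15,0]
    - [1,-4,0,-15,0]
    - [1,-8,0,-15,0]
    - [1,-8,0,-15,0]
    - [1,-8,0,-15,0]

```text
clock: 20.2
tcp_pos: [0.4074, 0.2564, 0.1923]
eef_rot: [-3.141, -0.0, -0.096]
ft_force: [-0.1, 0.0, -0.5]
width: 1.0
finger_force: 0.0
```

```bash
python3 - <<'E'
from h import *
p=cams.get_image('wrist'); C=cloud(p)
o=np.zeros((400,800,3),np.uint8);o[:,:640]=p['image']
t=cams.get_image('top'); w=t['image']
o[:160,640:]=cv2.resize(w[160:240,165:245],(160,160)); o[160:320,640:]=cv2.resize(w[155:205,395:445],(160,160)); save('f1',o)
hsv=cv2.cvtColor(p['image'],cv2.COLOR_RGB2HSV)
d=np.hypot(C[...,0]-.488,C[...,1]-.249)
k=(hsv[...,0]>45)&(hsv[...,0]<75)&(C[...,2]>.014)&(C[...,2]<.026)&(d<.07)
print('board',cv2.minAreaRect(C[k][:,:2].astype(np.float32)),np.median(C[k],0))
k=(hsv[...,1]<45)&(abs(C[...,2]-.02)<.005)&(hsv[...,2]>190)&(np.hypot(C[...,0]-.488,C[...,1]-.29)<.15)
P=C[k][:,:2].astype(np.float32);print('bars',cv2.minAreaRect(P))
E
```

```text
board ((0.49089130759239197, 0.2412131428718567), (0.10653230547904968, 0.06246563047170639), 84.51193237304688) [0.49030232 0.25651101 0.01965278]
bars ((0.48594731092453003, 0.2903684973716736), (0.20707480609416962, 0.10451206564903259), 83.93123626708984)
```

View pics/f1.png

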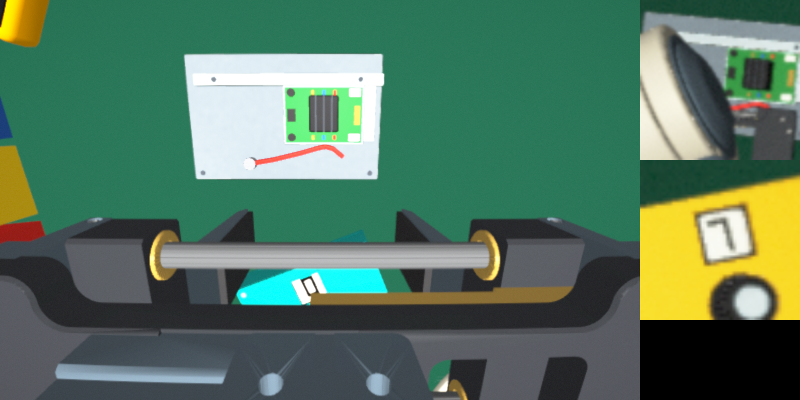

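The board (285–362, 87–143) sits flush with the fixed edge and the end stop, the red arm presses its near side, and the 7 is centred. Handing in.

```bash
python3 -c "
from station import ticket
print(ticket.job_done())"
```

```text
the job is handed in; nothing more can be done
None
```

I handed the job in at about 20 s of the 64 s limit: the board is home against the fixed edge and end stop with the red arm holding it, the dial shows 7 centred in the window, both are released, and I touched none of the bystanders; no verdict came back.

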